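Unstack the balm jars onto the balance and coasters

TASK

Two piles of cosmetics jars stand on the making table; take them apart one jar at a time, never lifting a jar with another on top. Set the black-lidded jar in the middle of the balance's steel pan for weighing, and every other jar in the middle of the coaster of its own lid's colour. Put each down gently without dropping or tipping it, leave all four standing upright and let go of, and leave the two bottles where they are.

Things in the scene. Friction and masses are not known exactly. Their poses are not given: they have to be found in the camera images.
- jar_black_center (a point): Wide frosted white straight-sided cosmetics jar with a black screw lid, 64 mm in diameter, 50 mm high, upright, about 160 g (varies). Loose. Point: its centre, half-way up (25 mm above its foot), z up its axis. At the start it stands on the table with one of the small jars standing on its lid.
- jar_blue_center (a point): Wide frosted white straight-sided cosmetics jar with a blue screw lid, 64 mm in diameter, 50 mm high, upright, about 160 g (varies). Loose. Point: its centre, half-way up (25 mm above its foot), z up its axis. At the start it stands on the table with the other small jar standing on its lid.
- jar_yellow_center (a point): Small amber-brown straight-sided cosmetics jar with a yellow screw lid, 40 mm in diameter, 44 mm high, upright, about 70 g (varies). Loose. Point: its centre, half-way up (22 mm above its foot), z up its axis. At the start it stands on the lid of one of the two wide jars (either).
- jar_green_center (a point): Small amber-brown straight-sided cosmetics jar with a green screw lid, 40 mm in diameter, 44 mm high, upright, about 70 g (varies). Loose. Point: its centre, half-way up (22 mm above its foot), z up its axis. At the start it stands on the lid of one of the two wide jars (either).
- balance_pan (a point): Round steel pan, 92 mm in diameter, of a white bench balance (160 x 130 mm, body 38 mm high, fixed to the table, black display strip on one side of the pan). Point: centre of the pan's upper face, 50 mm above the table; z up. The pan does not move.
- coaster_blue: Flat round blue coaster, 88 mm in diameter, 5 mm thick, fixed to the table. Origin: centre of its underside, on the table; z up.
- coaster_yellow: Flat round yellow coaster, 68 mm in diameter, 5 mm thick, fixed to the table. Origin: centre of its underside, on the table; z up.
- coaster_green: Flat round green coaster, 68 mm in diameter, 5 mm thick, fixed to the table. Origin: centre of its underside, on the table; z up.
- amber_bottle_center (a point): Bystander: amber-brown bottle with paper label and black cap, 52 mm in diameter, 125 mm high, loose. Point: its centre, half-way up.
- white_bottle_center (a point): Bystander: dark grey bottle with white cap and no label, 48 mm in diameter, 115 mm high, loose. Point: its centre, half-way up.
Mind the look-alikes: they are no part of the job. Of the things that look like the part that bears jar_green_center, the largest one is meant. What is shaped like the part that bears jar_black_center but pink is not meant.

How it is judged:
By the outcome, as a careful person would: the job done as asked, in the order asked, and still so for the second after the job is handed in, with the robot touching nothing.
It also fails if it takes over 117 s, if anything falls off the work surface, if the arm or the gripper's body presses on something with over 40 N, if the wrist force passes 120 N, or if a joint passes its speed limit or range.

ROBOT

A 7-joint arm with a two-finger parallel gripper is mounted at the origin on the work surface. World frame = base frame: x ahead of the robot, y to its left, z up, the work surface at z = 0. Lengths are in m, angles in rad, forces in N, time in s.
With the tool pointing down it reaches from about 0.425 to 1.025 m from the base axis. Payload 9.4 kg.
Tool frame: the origin (TCP) lies on the centre line of the jaws, within the pads' length; the fingertips stand 11 mm ahead of it and the grasp point (between the pads) lies 8 mm behind it; z points along the fingers, y is the direction in which the jaws open and shut (so a half turn about z gives the same grasp; the last joint's range is limited). The gripper opens to 85 mm and grips with 20 to 120 N. Pads are 22 mm wide; open, the fingers measure 114 mm over their backs; the gripper's body (76 mm by 85 mm) begins 54 mm behind the grasp point. The pads swing forward as they close: fully open they stand 13 mm farther back than shut.
Start: joints at [-1.422, 0.599, -0.003, 1.599, 0.002, 0.943, -0.08], TCP at [0.162, 0.707, 0.242] pointing down, gripper open.
Joint ranges: [-2.57, 2.57], [-0.35, 1.97], [-1.29, 1.29], [0.11, 2.56], [-1.05, 4.19], [0.11, 1.86], [-2.63, 2.63]. Speed limits (rad/s): [2.22, 2.22, 3.01, 3.01, 3.14, 3.14, 3.14].

INTERFACE

Orientations are given as a 3x3 rotation matrix whose columns are the frame's x, y, z axes.
In Python, from bench import ctrl gives the robot as it stands.
- The arm moves only by the tool servo_tool, never from a script. Its argument "rows" is a list of rows, each an object of numbers: "tx", "ty", "tz": the shift along the tool's x, y, z in m; "twist": the turn about the tool's z in degrees; "gripper": the opening, from -1 (shut) to 1 (fully open). In form: [{"tx": .., "ty": .., "tz": .., "twist": .., "gripper": ..}, ...]. A call has 1 to 8 rows; each row shifts and turns the pose as measured when the row begins, along the tool's axes as they then stand; what a row does not reach is not made up. A row lasts 1/8 s, in which the tool goes at most 62.5 mm and 10.7 degrees, less where a joint would pass 70% of its speed; a pose out of reach is approached as far as the arm can. A call with a gripper value outside its range is refused whole. The fingers move at their own pace and stop on an object; the grip force is fixed at half the most. Time passes only in rows, so rows that do not move let the fingers close. It gives the time, the measured TCP pose, the force and the opening at its end, in the units of the state.
- ctrl.get_obs(): the state, without advancing time (a new reading comes with each control period).
- ctrl.camera(name): name is "side" or "top" or "wrist"; returns the picture (400x640x3 uint8, red, green, blue); there is no depth.
- ctrl.camera_model(name): a dict with "fovy" (degrees; the focal length in pixels is half the picture's height over the tangent of half this angle, whatever the lens; pixels are square), "cx", "cy" (the principal point, pixels), "world_to_cam" (4x4, takes a point from world to camera coordinates). Camera axes: x right, y down, z forward; pixel columns grow to the right and rows downward; lengths in m; the calibration is good to about 2 mm. A picture is of the moment at which its call begins: read the wrist's pose just before it. camera_model takes no time and is no camera call; for the wrist camera it gives the pose at the moment of the call.
- ctrl.hand_in(): hands the job in, once; it reports no verdict.
The state is a dict: "clock": time; "qpos": joint angles; "dq": joint speeds; "joint_efforts": joint torques, N m; "ee_pos": TCP position; "tool_rot": TCP orientation; "contact_force": force on the tool from outside, world axes, zero at the start; "ft_torque": the same for the moment, N m; "grip_width": finger opening in m.
Only numpy, scipy, OpenCV 4.12 (cv2) and the standard library are available. Lean on these libraries where they do the work, as an engineer would, in place of code of your own. Each camera call takes 0.05 s, during which the arm holds its last target. There are 200 camera calls.

## Working session

There is one attempt and no reset: what is moved stays moved. The work goes in short steps, Python scripts to look and compute and a tool call to move; the robot and the scene stay as the last step left them, time stands still between calls to the robot, and variables do not carry over. Pictures are saved under pics/ and viewed, about 12 in all and at most 16, crops included, and the job is handed in when it is done.

Besides the shell and the picture viewer there is one more tool, called after "Emit:" as name(argument=value, ...) on one line, values as JSON. servo_tool: Moves the arm, as the interface text tells. Its arguments: {"type":"object","properties":{"rows":{"type":"array"}},"required":["rows"]}

```bash
mkdir -p pics
cat > h.py <<'E'
import numpy as np, cv2
from bench import ctrl
def K(m):
    f=200/np.tan(np.radians(m["fovy"])/2); return f,m["cx"],m["cy"]
def snap(n,fn):
    m=ctrl.camera_model(n); im=ctrl.camera(n)
    cv2.imwrite("pics/%s.png"%fn,im[:,:,::-1]); return im,m
def ray(m,u,v,z):
    f,cx,cy=K(m); T=np.array(m["world_to_cam"]); R=T[:3,:3]; o=-R.T@T[:3,3]
    d=R.T@np.array([(u-cx)/f,(v-cy)/f,1]); return o+d*(z-o[2])/d[2]
def proj(m,p):
    f,cx,cy=K(m); T=np.array(m["world_to_cam"]); c=T[:3,:3]@np.array(p)+T[:3,3]
    return c[0]/c[2]*f+cx,c[1]/c[2]*f+cy
E
python3 - <<'E'
from h import *
o=ctrl.get_obs(); print(o["ee_pos"],o["tool_rot"],o["grip_width"],o["clock"])
for n in("side","top"):
    im,m=snap(n,n+"0"); T=np.array(m["world_to_cam"]); print(n,m["fovy"],(-T[:3,:3].T@T[:3,3]).round(3),T[2,:3].round(2),m.keys())
E
```

```text
[0.16225378 0.70614675 0.24142743] [[-9.74621181e-01  2.23860474e-01 -2.02275528e-04]
 [ 2.23860517e-01  9.74619987e-01 -1.53294763e-03]
 [-1.46024610e-04 -1.53932473e-03 -9.99998805e-01]] 0.08525152462834976 0.0
side 54.867834116105676 [ 0.306 -0.477  0.709] [ 0.32  0.55 -0.77] dict_keys(['fovy', 'cx', 'cy', 'world_to_cam'])
top 46.372710345707134 [ 0.341 -0.01   1.434] [ 0.15 -0.   -0.99] dict_keys(['fovy', 'cx', 'cy', 'world_to_cam'])
```

View pics/top0.png

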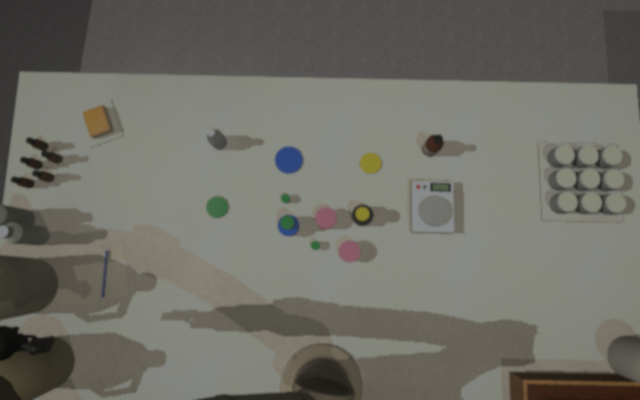

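View pics/side0.png

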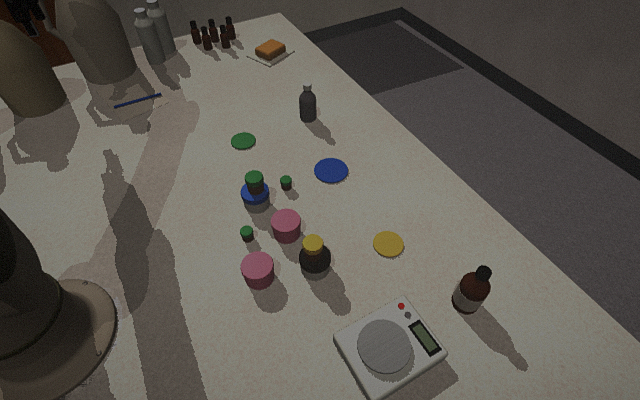

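The top view shows the green jar on blue (288,225), the yellow jar on black (362,215), and the coasters blue (289,160), yellow (371,163) and green (217,207). The pan is at (436,211). The look-alikes are the pink jars (326,218) and (350,251) and the tiny green ones (286,198) and (316,245). The side view agrees.

```bash
cat >> h.py <<'E'
HUE={"green":(45,85),"blue":(100,130),"yellow":(18,34),"pink":(150,179)}
def blobs(im,c,amin=25,smin=90,vmin=30):
    hsv=cv2.cvtColor(im,cv2.COLOR_RGB2HSV); a,b=HUE[c]
    mk=cv2.inRange(hsv,(a,smin,vmin),(b,255,255)); out=[]
    for k in cv2.findContours(mk,cv2.RETR_EXTERNAL,cv2.CHAIN_APPROX_NONE)[0]:
        if cv2.contourArea(k)>=amin and len(k)>=5:
            (u,v),ax,an=cv2.fitEllipse(cv2.convexHull(k)); out.append((u,v,ax[0]+1,ax[1]+1))
    return out
E
python3 - <<'E'
from h import *
for n in("top","side"):
    im=cv2.imread("pics/%s0.png"%n)[:,:,::-1].copy(); m=ctrl.camera_model(n)
    for c in HUE:
        for b in blobs(im,c):
            print(n,c,np.round(b,1),*[ (z,ray(m,b[0],b[1],z)[:2].round(3)) for z in(.005,.05,.094)])
    if n=="top":
        g=cv2.cvtColor(im,cv2.COLOR_RGB2GRAY); c=cv2.HoughCircles(g[150:250,400:480],cv2.HOUGH_GRADIENT,1,20,param1=60,param2=12,minRadius=13,maxRadius=20)
        print("pan",[(x+400,y+150,r,ray(m,x+400,y+150,.05).round(3)) for x,y,r in c[0][:3]])
    else: print("pan side",ray(m,385,346,.05).round(3))
E
```

```text
top green [315.  244.9   7.3   7.9] (0.005, array([0.409, 0.028])) (0.05, array([0.407, 0.027])) (0.094, array([0.404, 0.025]))
top green [286.9 222.2  13.9  14.3] (0.005, array([0.476, 0.116])) (0.05, array([0.472, 0.112])) (0.094, array([0.468, 0.108]))
top green [217.  206.8  18.6  19.9] (0.005, array([0.52 , 0.333])) (0.05, array([0.514, 0.322])) (0.094, array([0.508, 0.311]))
top green [285.2 197.8   7.7   8.3] (0.005, array([0.552, 0.124])) (0.05, array([0.545, 0.119])) (0.094, array([0.539, 0.115]))
top blue [288.2 225.3  20.7  21.1] (0.005, array([0.467, 0.112])) (0.05, array([0.463, 0.108])) (0.094, array([0.459, 0.104]))
top blue [288.4 159.6  26.8  27.7] (0.005, array([0.673, 0.118])) (0.05, array([0.663, 0.114])) (0.094, array([0.652, 0.11 ]))
top yellow [362.  213.5  16.4  16.7] (0.005, array([ 0.508, -0.114])) (0.05, array([ 0.503, -0.111])) (0.094, array([ 0.497, -0.108]))
top yellow [370.2 162.8  21.4  22.3] (0.005, array([ 0.668, -0.139])) (0.05, array([ 0.658, -0.135])) (0.094, array([ 0.648, -0.131]))
top yellow [ 94.3 120.2  26.9  29. ] (0.005, array([0.788, 0.737
[... 930 characters left out ...]
))
side blue [136.8 100.    6.   49.8] (0.005, array([0.307, 0.66 ])) (0.05, array([0.306, 0.587])) (0.094, array([0.306, 0.516]))
side yellow [312.3 244.2  21.7  22.8] (0.005, array([ 0.52 , -0.061])) (0.05, array([ 0.507, -0.088])) (0.094, array([ 0.493, -0.114]))
side yellow [387.9 243.6  26.5  32.1] (0.005, array([ 0.665, -0.141])) (0.05, array([ 0.642, -0.163])) (0.094, array([ 0.62 , -0.183]))
side pink [257.6 269.7  34.2  39.6] (0.005, array([ 0.391, -0.061])) (0.05, array([ 0.386, -0.087])) (0.094, array([ 0.381, -0.113]))
side pink [285.8 225.4  31.5  36.1] (0.005, array([0.493, 0.013])) (0.05, array([ 0.481, -0.018])) (0.094, array([ 0.469, -0.049]))
pan side [ 0.515 -0.33   0.05 ]
```

Both views agree to a few mm. A straight-down grasp at the current tool yaw clears all the neighbours, so I'll approach the green jar first.

Emit:
servo_tool(rows=[{"tx": -0.031,"ty": -0.037,"gripper": 1},{"tx": -0.031,"ty": -0.037,"gripper": 1},{"tx": -0.031,"ty": -0.037,"gripper": 1},{"tx": -0.031,"ty": -0.037,"gripper": 1},{"tx": -0.031,"ty": -0.037,"gripper": 1},{"tx": -0.031,"ty": -0.037,"gripper": 1},{"tx": -0.031,"ty": -0.037,"gripper": 1},{"tx": -0.031,"ty": -0.037,"gripper": 1}])

```text
validation failed for argument at $.ro...
```

Emit:
servo_tool(rows=[{"tx": -0.031,"ty": -0.037,"gripper": 1},{"tx": -0.031,"ty": -0.037,"gripper": 1},{"tx": -0.031,"ty": -0.037,"gripper": 1},{"tx": -0.031,"ty": -0.037,"gripper": 1},{"tx": -0.031,"ty": -0.037,"gripper": 1},{"tx": -0.031,"ty": -0.037,"gripper": 1},{"gripper": 1},{"gripper": 1}])

```text
validation failed for argument at $.ro...
```

```bash
cat >> h.py <<'E'
def delta(x,y,z=None):
    o=ctrl.get_obs(); p=np.array(o["ee_pos"]); R=np.array(o["tool_rot"])
    d=np.array([x,y,p[2] if z is None else z])-p
    print("ee",p.round(4),"tool shift mm",(R.T@d*1000).round(1),"F",np.round(o["contact_force"],1),"w",round(o["grip_width"],4),"t",o["clock"])
E
python3 - <<'E'
from h import *
delta(.467,.107,.15); o=ctrl.get_obs(); print(np.round(o["qpos"],2),np.round(o["tool_rot"],3))
im,m=snap("wrist","w1")
for c in("green","blue"):
    for b in blobs(im,c,200,70,20): print(c,np.round(b,1),*[(z,ray(m,b[0],b[1],z)[:2].round(4)) for z in(.05,.094)])
E
```

```text
ee [0.1622 0.7062 0.2415] tool shift mm [-431.1 -515.6   92.3] F [ 0.2 -0.   0.3] w 0.0854 t 0.1
[-1.42  0.6  -0.    1.6   0.    0.94 -0.08] [[-0.975  0.224 -0.   ]
 [ 0.224  0.975 -0.001]
 [-0.    -0.001 -1.   ]]
blue [308.  274.8   7.8  93.8] (0.05, array([0.2772, 0.6683])) (0.094, array([0.2513, 0.6759]))
```

View pics/w1.png

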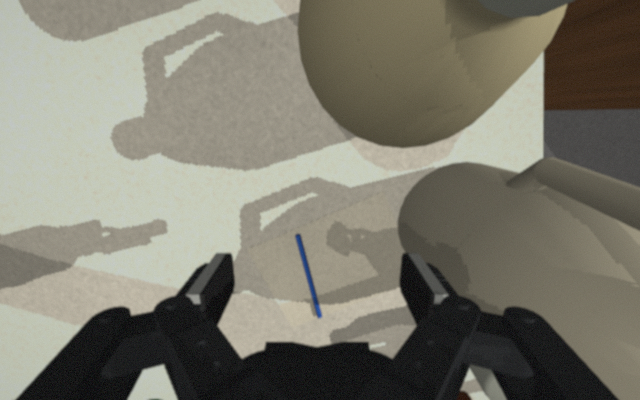

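The moves were refused, probably because every key has to be present. The wrist view shows only the start area: the fingers at the bottom, a blue pen at (308,275), and large bystanders to the right.

Emit:
servo_tool(rows=[{"tx": -0.031,"ty": -0.037,"tz": 0,"twist": 0,"gripper": 1},{"tx": -0.031,"ty": -0.037,"tz": 0,"twist": 0,"gripper": 1},{"tx": -0.031,"ty": -0.037,"tz": 0,"twist": 0,"gripper": 1},{"tx": -0.031,"ty": -0.037,"tz": 0,"twist": 0,"gripper": 1},{"tx": -0.031,"ty": -0.037,"tz": 0,"twist": 0,"gripper": 1},{"tx": -0.031,"ty": -0.037,"tz": 0,"twist": 0,"gripper": 1},{"tx": -0.031,"ty": -0.037,"tz": 0,"twist": 0,"gripper": 1},{"tx": -0.031,"ty": -0.037,"tz": 0,"twist": 0,"gripper": 1}])

```text
clock: 1.15
ee_pos: [0.3402, 0.3546, 0.2395]
tool_rot: [[-0.976, 0.218, -0.001], [0.218, 0.976, -0.002], [0.001, -0.003, -1.0]]
contact_force: [0.1, 0.6, -0.2]
grip_width: 0.0853
```

Emit:
servo_tool(rows=[{"tx": -0.03,"ty": -0.036,"tz": 0,"twist": 0,"gripper": 1},{"tx": -0.03,"ty": -0.036,"tz": 0,"twist": 0,"gripper": 1},{"tx": -0.03,"ty": -0.036,"tz": 0,"twist": 0,"gripper": 1},{"tx": -0.03,"ty": -0.036,"tz": 0,"twist": 0,"gripper": 1},{"tx": -0.03,"ty": -0.036,"tz": 0,"twist": 0,"gripper": 1},{"tx": -0.03,"ty": -0.036,"tz": 0,"twist": 0,"gripper": 1},{"tx": 0,"ty": 0,"tz": 0,"twist": 0,"gripper": 1},{"tx": 0,"ty": 0,"tz": 0,"twist": 0,"gripper": 1}])

```text
clock: 2.15
ee_pos: [0.4731, 0.0927, 0.2401]
tool_rot: [[-0.975, 0.224, -0.0], [0.224, 0.975, -0.002], [-0.0, -0.002, -1.0]]
contact_force: [-0.6, 0.6, -0.1]
grip_width: 0.0852
```

Run:
```python
from h import *
delta(.467,.107,.15)
im,m=snap("wrist","w2")
for c in("green","blue"):
    for b in blobs(im,c,200,70,20): print(c,np.round(b,1),*[(z,ray(m,b[0],b[1],z)[:2].round(4)) for z in(.05,.094)])
```

```text
ee [0.4731 0.0927 0.2401] tool shift mm [ 9.2 12.8 90.1] F [-0.6  0.6 -0.1] w 0.0852 t 2.15
green [351.9 226.9  21.4  22.2] (0.05, array([0.5349, 0.122 ])) (0.094, array([0.5161, 0.1204]))
green [331.  181.8  40.   40.8] (0.05, array([0.4746, 0.109 ])) (0.094, array([0.464 , 0.1092]))
green [506.  167.   47.5  57.2] (0.05, array([0.5018, 0.306 ])) (0.094, array([0.4875, 0.2792]))
green [251.2 135.9  24.   25.3] (0.05, array([0.4044, 0.0341])) (0.094, array([0.4035, 0.0446]))
blue [363.1 296.6  50.5  58.7] (0.05, array([0.635 , 0.1179])) (0.094, array([0.6025, 0.1169]))
blue [328.4 169.5  55.7  55.9] (0.05, array([0.4598, 0.1091])) (0.094, array([0.4513, 0.1093]))
```

View pics/w2.png

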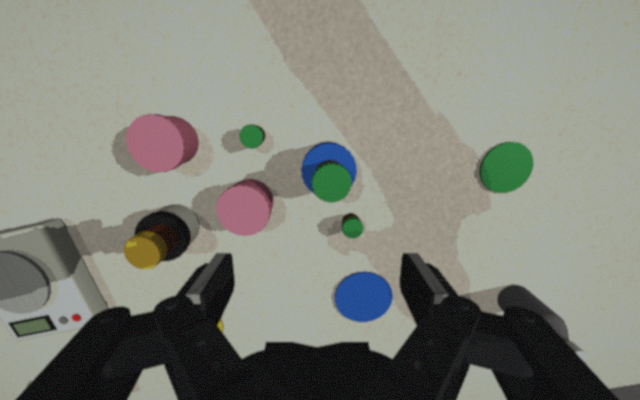

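The wrist view agrees: the green jar is at about (0.466, 0.1085). The fingers are at the frame bottom, and the pile is at (331,182) on (328,170). Now I'll descend and grip.

Emit:
servo_tool(rows=[{"tx": 0.0104,"ty": 0.0138,"tz": 0.02,"twist": 0,"gripper": 1},{"tx": 0,"ty": 0,"tz": 0.04,"twist": 0,"gripper": 1},{"tx": 0,"ty": 0,"tz": 0.04,"twist": 0,"gripper": 1},{"tx": 0,"ty": 0,"tz": 0.02,"twist": 0,"gripper": 1},{"tx": 0,"ty": 0,"tz": 0,"twist": 0,"gripper": 1}])

```text
clock: 2.82
ee_pos: [0.4644, 0.1164, 0.1178]
tool_rot: [[-0.977, 0.212, 0.002], [0.212, 0.977, 0.001], [-0.002, 0.001, -1.0]]
contact_force: [0.7, 1.0, 0.9]
grip_width: 0.0851
```

Run:
```python
from h import *
delta(.466,.1085,.069)
```

```text
ee [0.4644 0.1164 0.1178] tool shift mm [-3.1 -7.4 48.8] F [0.7 1.  0.9] w 0.0851 t 2.825
```

Emit:
servo_tool(rows=[{"tx": -0.003,"ty": -0.0074,"tz": 0.02,"twist": 0,"gripper": 1},{"tx": 0,"ty": 0,"tz": 0.02,"twist": 0,"gripper": 1},{"tx": 0,"ty": 0,"tz": 0,"twist": 0,"gripper": 1}])

```text
clock: 3.2
ee_pos: [0.4666, 0.1116, 0.0796]
tool_rot: [[-0.978, 0.207, 0.005], [0.207, 0.978, 0.003], [-0.004, 0.004, -1.0]]
contact_force: [-1.0, -0.2, 0.6]
grip_width: 0.0854
```

Run:
```python
from h import *
delta(.466,.1085,.069)
```

```text
ee [0.4666 0.1116 0.0796] tool shift mm [-0.  -3.2 10.6] F [-1.  -0.2  0.6] w 0.0854 t 3.2
```

Emit:
servo_tool(rows=[{"tx": 0,"ty": -0.0032,"tz": 0.0105,"twist": 0,"gripper": 1},{"tx": 0,"ty": 0,"tz": 0,"twist": 0,"gripper": 1},{"tx": 0,"ty": 0,"tz": 0,"twist": 0,"gripper": -0.1},{"tx": 0,"ty": 0,"tz": 0,"twist": 0,"gripper": -0.1},{"tx": 0,"ty": 0,"tz": 0,"twist": 0,"gripper": -0.3},{"tx": 0,"ty": 0,"tz": 0,"twist": 0,"gripper": -1},{"tx": 0,"ty": 0,"tz": 0,"twist": 0,"gripper": -1},{"tx": 0,"ty": 0,"tz": 0,"twist": 0,"gripper": -1}])

```text
clock: 4.2
ee_pos: [0.4671, 0.1094, 0.0717]
tool_rot: [[-0.978, 0.206, 0.009], [0.206, 0.978, 0.004], [-0.008, 0.006, -1.0]]
contact_force: [-0.5, -0.1, -0.8]
grip_width: 0.0385
```

Run:
```python
from h import *
delta(.519,.332,.15)
im,m=snap("side","s1")
cv2.imwrite("pics/s1c.png",cv2.resize(im[100:300,150:400,::-1],None,fx=2,fy=2))
```

```text
ee [0.4671 0.1094 0.0717] tool shift mm [ -5.5 229.  -76.8] F [-0.5 -0.1 -0.8] w 0.0385 t 4.2
```

View pics/s1c.png

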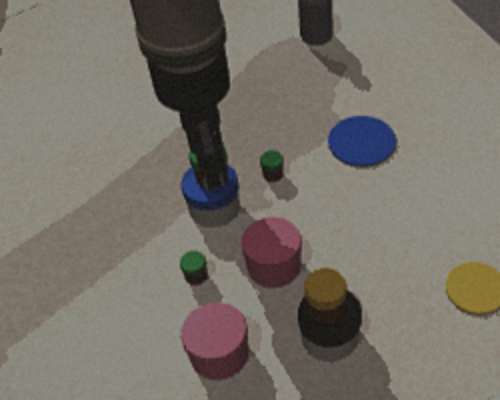

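The jar is gripped (38.5 mm opening); the crop shows the fingers on the green jar at (210,160). Now I'll lift it and carry it to the green coaster.

Emit:
servo_tool(rows=[{"tx": 0,"ty": 0,"tz": -0.02,"twist": 0,"gripper": -1},{"tx": 0,"ty": 0,"tz": -0.035,"twist": 0,"gripper": -1},{"tx": -0.001,"ty": 0.04,"tz": -0.02,"twist": 0,"gripper": -1},{"tx": -0.001,"ty": 0.045,"tz": 0,"twist": 0,"gripper": -1},{"tx": -0.001,"ty": 0.045,"tz": 0,"twist": 0,"gripper": -1},{"tx": -0.001,"ty": 0.045,"tz": 0,"twist": 0,"gripper": -1},{"tx": -0.001,"ty": 0.035,"tz": 0,"twist": 0,"gripper": -1},{"tx": 0,"ty": 0,"tz": 0,"twist": 0,"gripper": -1}])

```text
clock: 5.25
ee_pos: [0.5156, 0.319, 0.1496]
tool_rot: [[-0.978, 0.209, 0.007], [0.209, 0.978, 0.004], [-0.006, 0.006, -1.0]]
contact_force: [0.1, -0.7, -0.9]
grip_width: 0.0386
```

Run:
```python
from h import *
delta(.519,.332,.05); print(np.round(ctrl.get_obs()["tool_rot"],3))
im,m=snap("wrist","w3")
for b in blobs(im,"green",200,70,20): print(np.round(b,1),*[(z,ray(m,b[0],b[1],z)[:2].round(4)) for z in(.005,.1)])
```

```text
ee [0.5156 0.319  0.1496] tool shift mm [-0.  12.9 99.7] F [ 0.1 -0.7 -0.9] w 0.0386 t 5.25
[[-0.978  0.209  0.007]
 [ 0.209  0.978  0.004]
 [-0.006  0.006 -1.   ]]
[132.1 266.6  27.8  32.8] (0.005, array([0.5543, 0.1069])) (0.1, array([0.5145, 0.1856]))
[316.6 284.   89.1  93.6] (0.005, array([0.6181, 0.298 ])) (0.1, array([0.5563, 0.3107]))
[331.4 191.2  64.7  67.2] (0.005, array([0.5165, 0.3349])) (0.1, array([0.4898, 0.3348]))
```

Run:
```python
from h import *
m=ctrl.camera_model("wrist"); o=ctrl.get_obs(); p=ray(m,316.6,284,.172); print("lid",p, np.array(o["tool_rot"]).T@(p-o["ee_pos"]))
delta(.518,.333,.045)
```

```text
lid [0.50906075 0.31841866 0.172     ] [ 0.00628621  0.00014418 -0.02257769]
ee [0.5153 0.317  0.1495] tool shift mm [  1.3  15.8 104.5] F [-0.6 -0.8 -0.5] w 0.0387 t 5.3
```

Emit:
servo_tool(rows=[{"tx": 0,"ty": 0.014,"tz": 0.02,"twist": 0,"gripper": -1},{"tx": 0,"ty": 0,"tz": 0.03,"twist": 0,"gripper": -1},{"tx": 0,"ty": 0,"tz": 0.03,"twist": 0,"gripper": -1},{"tx": 0,"ty": 0,"tz": 0.015,"twist": 0,"gripper": -1},{"tx": 0,"ty": 0,"tz": 0,"twist": 0,"gripper": -1}])

```text
clock: 5.92
ee_pos: [0.519, 0.3247, 0.0527]
tool_rot: [[-0.976, 0.216, 0.006], [0.216, 0.976, -0.0], [-0.006, 0.001, -1.0]]
contact_force: [0.1, 0.4, -0.6]
grip_width: 0.0387
```

Run:
```python
from h import *
delta(.518,.333,.027)
```

```text
ee [0.519  0.3247 0.0527] tool shift mm [ 2.9  7.9 25.7] F [ 0.1  0.4 -0.6] w 0.0387 t 5.925
```

Emit:
servo_tool(rows=[{"tx": -0.0006,"ty": 0.0086,"tz": 0.006,"twist": 0,"gripper": -1},{"tx": 0,"ty": 0,"tz": 0.008,"twist": 0,"gripper": -1},{"tx": 0,"ty": 0,"tz": 0,"twist": 0,"gripper": -1},{"tx": 0,"ty": 0,"tz": 0,"twist": 0,"gripper": -1}])

```text
clock: 6.42
ee_pos: [0.5229, 0.334, 0.0403]
tool_rot: [[-0.976, 0.217, 0.009], [0.217, 0.976, 0.002], [-0.008, 0.003, -1.0]]
contact_force: [0.3, 0.4, -0.3]
grip_width: 0.0388
```

Run:
```python
from h import *
delta(.5215,.333,.027)
im,m=snap("wrist","w4"); cv2.imwrite("pics/w4c.png",im[100:,100:540,::-1])
for b in blobs(im,"green",200,70,20): print(np.round(b,1),*[(z,ray(m,b[0],b[1],z)[:2].round(4)) for z in(.005,)])
```

```text
ee [0.5229 0.334  0.0403] tool shift mm [ 1.3 -1.3 13.3] F [ 0.3  0.4 -0.3] w 0.0388 t 6.425
[  1.1 351.1  43.8  64.3] (0.005, array([0.5594, 0.0907]))
[316.2 253.2 114.6 150.1] (0.005, array([0.5318, 0.332 ]))
```

View pics/w4c.png

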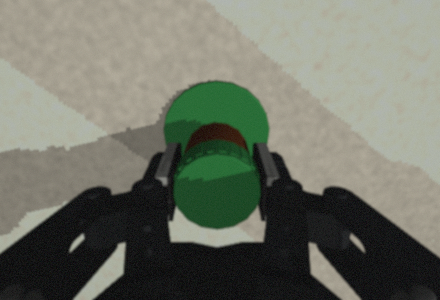

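Run:
```python
from h import *
m=ctrl.camera_model("wrist")
for u,v in((316,181),(263,233),(370,233)): print(ray(m,u,v,.005).round(4))
print("lid",ray(m,317,290,.0403+.0223).round(4)); delta(.5215,.333,.027)
```

```text
[0.485  0.3422 0.005 ]
[0.5106 0.3022 0.005 ]
[0.5253 0.3682 0.005 ]
lid [0.5198 0.3349 0.0626]
ee [0.5229 0.3339 0.0403] tool shift mm [ 1.2 -1.3 13.3] F [-0.5 -0.4 -1.7] w 0.0384 t 6.475
```

The coaster centre reads (0.518, 0.335) and the lid (0.520, 0.335), so the jar is over the middle. I'll lower it.

Emit:
servo_tool(rows=[{"tx": 0.0012,"ty": 0,"tz": 0.007,"twist": 0,"gripper": -1},{"tx": 0,"ty": 0,"tz": 0.004,"twist": 0,"gripper": -1},{"tx": 0,"ty": 0,"tz": 0.001,"twist": 0,"gripper": -1},{"tx": 0,"ty": 0,"tz": 0,"twist": 0,"gripper": -1}])

```text
clock: 6.98
ee_pos: [0.5217, 0.3341, 0.0276]
tool_rot: [[-0.976, 0.217, 0.009], [0.217, 0.976, 0.002], [-0.008, 0.003, -1.0]]
contact_force: [0.7, -0.3, -0.1]
grip_width: 0.0386
```

Emit:
servo_tool(rows=[{"tx": 0,"ty": 0,"tz": 0.001,"twist": 0,"gripper": -1},{"tx": 0,"ty": 0,"tz": 0.0005,"twist": 0,"gripper": -1},{"tx": 0,"ty": 0,"tz": 0,"twist": 0,"gripper": -1}])

```text
clock: 7.35
ee_pos: [0.5219, 0.3342, 0.0267]
tool_rot: [[-0.976, 0.217, 0.009], [0.217, 0.976, 0.002], [-0.008, 0.004, -1.0]]
contact_force: [0.9, 0.9, -1.0]
grip_width: 0.0385
```

Emit:
servo_tool(rows=[{"tx": 0,"ty": 0,"tz": 0.001,"twist": 0,"gripper": -1},{"tx": 0,"ty": 0,"tz": 0,"twist": 0,"gripper": -1}])

```text
clock: 7.6
ee_pos: [0.5221, 0.3343, 0.0267]
tool_rot: [[-0.976, 0.217, 0.01], [0.217, 0.976, 0.002], [-0.009, 0.005, -1.0]]
contact_force: [0.2, 0.1, -0.6]
grip_width: 0.0383
```

Emit:
servo_tool(rows=[{"tx": 0,"ty": 0,"tz": 0,"twist": 0,"gripper": 0.05},{"tx": 0,"ty": 0,"tz": 0,"twist": 0,"gripper": 0.2},{"tx": 0,"ty": 0,"tz": 0,"twist": 0,"gripper": 0.5},{"tx": 0,"ty": 0,"tz": 0,"twist": 0,"gripper": 0.6},{"tx": 0,"ty": 0,"tz": -0.02,"twist": 0,"gripper": 0.6},{"tx": 0,"ty": 0,"tz": -0.04,"twist": 0,"gripper": 0.6},{"tx": 0,"ty": 0,"tz": -0.05,"twist": 0,"gripper": 1},{"tx": 0,"ty": 0,"tz": -0.04,"twist": 0,"gripper": 1}])

```text
clock: 8.6
ee_pos: [0.5195, 0.3331, 0.1813]
tool_rot: [[-0.976, 0.217, 0.006], [0.217, 0.976, -0.0], [-0.006, 0.001, -1.0]]
contact_force: [0.4, -0.2, -0.4]
grip_width: 0.0856
```

Run:
```python
from h import *
delta(.495,-.110)
```

```text
ee [0.5195 0.3331 0.1813] tool shift mm [ -72.2 -437.8   -0. ] F [ 0.4 -0.2 -0.4] w 0.0856 t 8.6
```

Emit:
servo_tool(rows=[{"tx": -0.009,"ty": -0.052,"tz": 0,"twist": 0,"gripper": 1},{"tx": -0.009,"ty": -0.052,"tz": 0,"twist": 0,"gripper": 1},{"tx": -0.009,"ty": -0.052,"tz": 0,"twist": 0,"gripper": 1},{"tx": -0.009,"ty": -0.052,"tz": 0,"twist": 0,"gripper": 1},{"tx": -0.009,"ty": -0.052,"tz": 0,"twist": 0,"gripper": 1},{"tx": -0.009,"ty": -0.052,"tz": 0,"twist": 0,"gripper": 1},{"tx": -0.009,"ty": -0.052,"tz": 0,"twist": 0,"gripper": 1},{"tx": -0.009,"ty": -0.05,"tz": 0,"twist": 0,"gripper": 1}])

```text
clock: 9.6
ee_pos: [0.5034, -0.0932, 0.1938]
tool_rot: [[-0.978, 0.209, 0.025], [0.209, 0.978, 0.009], [-0.023, 0.014, -1.0]]
contact_force: [-0.4, 0.2, -0.1]
grip_width: 0.0854
```

Emit:
servo_tool(rows=[{"tx": 0,"ty": 0,"tz": 0,"twist": 0,"gripper": 1}])

```text
clock: 9.72
ee_pos: [0.5027, -0.0978, 0.1951]
tool_rot: [[-0.976, 0.216, 0.027], [0.217, 0.976, 0.007], [-0.025, 0.013, -1.0]]
contact_force: [0.1, 0.6, 0.4]
grip_width: 0.0855
```

Run:
```python
from h import *
delta(.495,-.110,.072)
im,m=snap("wrist","w5")
for b in blobs(im,"yellow",200,70,20): print(np.round(b,1),*[(z,ray(m,b[0],b[1],z)[:2].round(4)) for z in(.005,.09)])
im,m=snap("top","t5")
for b in blobs(im,"green"): print(np.round(b,1),*[(z,ray(m,b[0],b[1],z)[:2].round(4)) for z in(.005,.049)])
```

```text
ee [ 0.5027 -0.0978  0.1951] tool shift mm [  7.9 -15.2 122.8] F [0.1 0.6 0.4] w 0.0855 t 9.725
[311.6 300.3  44.1  51.4] (0.005, array([ 0.6636, -0.1376])) (0.09, array([ 0.5997, -0.1227]))
[302.  196.7  49.8  51.1] (0.005, array([ 0.5195, -0.1164])) (0.09, array([ 0.494 , -0.1072]))
[315.1 244.9   7.4   8.3] (0.005, array([0.4088, 0.0275])) (0.049, array([0.4067, 0.0263]))
[216.3 207.3  17.3  18.7] (0.005, array([0.518 , 0.3348])) (0.049, array([0.5125, 0.3241]))
[285.  198.    7.3   7.3] (0.005, array([0.5512, 0.1241])) (0.049, array([0.5447, 0.12  ]))
```

View pics/w5.png

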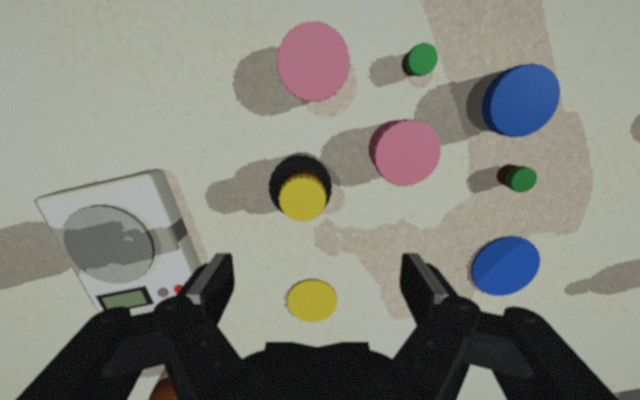

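The wrist view shows the yellow jar at (302,197) on black (300,188), the free blue jar at (521,101), and the pan at (110,243). The tool has picked up a 1.6° tilt from the fast move, so I'll move more slowly from here.

Emit:
servo_tool(rows=[{"tx": 0.004,"ty": -0.007,"tz": 0.02,"twist": 0,"gripper": 1},{"tx": 0.004,"ty": -0.007,"tz": 0.025,"twist": 0,"gripper": 1},{"tx": 0,"ty": 0,"tz": 0.025,"twist": 0,"gripper": 1},{"tx": 0,"ty": 0,"tz": 0.015,"twist": 0,"gripper": 1},{"tx": 0,"ty": 0,"tz": 0,"twist": 0,"gripper": 1}])

```text
clock: 10.45
ee_pos: [0.4973, -0.0967, 0.1103]
tool_rot: [[-0.98, 0.199, 0.032], [0.199, 0.98, 0.012], [-0.029, 0.018, -0.999]]
contact_force: [0.2, 0.8, 0.1]
grip_width: 0.0852
```

Run:
```python
from h import *
delta(.495,-.109,.072); print(np.round(ctrl.get_obs()["tool_rot"],3)[:,2])
```

```text
ee [ 0.4973 -0.0967  0.1103] tool shift mm [  0.9 -13.2  38. ] F [0.2 0.8 0.1] w 0.0852 t 10.45
[ 0.032  0.012 -0.999]
```

Emit:
servo_tool(rows=[{"tx": 0.001,"ty": -0.013,"tz": 0.005,"twist": 0,"gripper": 1},{"tx": 0,"ty": 0,"tz": 0,"twist": 0,"gripper": 1},{"tx": 0,"ty": 0,"tz": 0,"twist": 0,"gripper": 1}])

```text
clock: 10.82
ee_pos: [0.4946, -0.1098, 0.1064]
tool_rot: [[-0.98, 0.198, 0.034], [0.199, 0.98, 0.012], [-0.031, 0.018, -0.999]]
contact_force: [0.6, -0.1, 0.1]
grip_width: 0.0856
```

Run:
```python
from h import *
delta(.495,-.109,.072); print(np.round(ctrl.get_obs()["tool_rot"],3),np.round(ctrl.get_obs()["dq"],3))
```

```text
ee [ 0.4946 -0.1098  0.1064] tool shift mm [ 0.8  0.2 34.4] F [ 0.6 -0.1  0.1] w 0.0856 t 10.825
[[-0.98   0.198  0.034]
 [ 0.199  0.98   0.012]
 [-0.031  0.018 -0.999]] [ 0.011 -0.005  0.007  0.002  0.003  0.002  0.004]
```

Emit:
servo_tool(rows=[{"tx": 0.0005,"ty": 0,"tz": 0.02,"twist": 0,"gripper": 1},{"tx": 0,"ty": 0,"tz": 0.014,"twist": 0,"gripper": 1},{"tx": 0,"ty": 0,"tz": 0,"twist": 0,"gripper": 1}])

```text
clock: 11.2
ee_pos: [0.4962, -0.1096, 0.0726]
tool_rot: [[-0.979, 0.199, 0.036], [0.199, 0.98, 0.011], [-0.034, 0.018, -0.999]]
contact_force: [0.4, -0.2, 0.4]
grip_width: 0.0856
```

Run:
```python
from h import *
delta(.495,-.109,.072)
```

```text
ee [ 0.4962 -0.1096  0.0726] tool shift mm [1.3 0.3 0.6] F [ 0.4 -0.2  0.4] w 0.0856 t 11.2
```

Emit:
servo_tool(rows=[{"tx": 0.001,"ty": 0,"tz": 0,"twist": 0,"gripper": 0.1},{"tx": 0,"ty": 0,"tz": 0,"twist": 0,"gripper": -0.1},{"tx": 0,"ty": 0,"tz": 0,"twist": 0,"gripper": -0.4},{"tx": 0,"ty": 0,"tz": 0,"twist": 0,"gripper": -1},{"tx": 0,"ty": 0,"tz": 0,"twist": 0,"gripper": -1},{"tx": 0,"ty": 0,"tz": 0,"twist": 0,"gripper": -1}])

```text
clock: 11.95
ee_pos: [0.4957, -0.1096, 0.0744]
tool_rot: [[-0.979, 0.199, 0.038], [0.2, 0.98, 0.011], [-0.035, 0.018, -0.999]]
contact_force: [0.4, -0.0, -0.6]
grip_width: 0.0384
```

Run:
```python
from h import *
delta(.495,-.109,.15); print(ctrl.get_obs()["tool_rot"][:,2] )
delta(.667,-.140,.15)
```

```text
ee [ 0.4957 -0.1096  0.0744] tool shift mm [ -1.9   1.8 -75.6] F [ 0.4 -0.  -0.6] w 0.0384 t 11.95
[ 0.03844442  0.01090277 -0.99920126]
ee [ 0.4957 -0.1096  0.0744] tool shift mm [-176.5    5.7  -69.3] F [ 0.4 -0.  -0.6] w 0.0384 t 11.95
```

Emit:
servo_tool(rows=[{"tx": 0,"ty": 0,"tz": -0.02,"twist": 0,"gripper": -1},{"tx": 0,"ty": 0,"tz": -0.03,"twist": 0,"gripper": -1},{"tx": -0.02,"ty": 0.001,"tz": -0.02,"twist": 0,"gripper": -1},{"tx": -0.035,"ty": 0.001,"tz": 0,"twist": 0,"gripper": -1},{"tx": -0.035,"ty": 0.001,"tz": 0,"twist": 0,"gripper": -1},{"tx": -0.035,"ty": 0.001,"tz": 0,"twist": 0,"gripper": -1},{"tx": -0.02,"ty": 0.001,"tz": 0,"twist": 0,"gripper": -1},{"tx": 0,"ty": 0,"tz": 0,"twist": 0,"gripper": -1}])

```text
clock: 12.95
ee_pos: [0.6384, -0.1348, 0.1508]
tool_rot: [[-0.979, 0.199, 0.035], [0.199, 0.98, 0.011], [-0.032, 0.018, -0.999]]
contact_force: [0.5, -0.2, -1.7]
grip_width: 0.0388
```

Run:
```python
from h import *
print(np.round(ctrl.get_obs()["tool_rot"],3))
im,m=snap("wrist","w6"); 
for b in blobs(im,"yellow",200,70,20): print(np.round(b,1),*[(z,ray(m,b[0],b[1],z)[:2].round(4)) for z in(.005,.165)])
delta(.6675,-.140,.05)
```

```text
[[-0.979  0.199  0.035]
 [ 0.199  0.98   0.011]
 [-0.032  0.018 -0.999]]
[316.8 283.1  88.9  91.8] (0.005, array([ 0.7469, -0.1536])) (0.165, array([ 0.6366, -0.1344]))
[316.  213.9  61.8  66.2] (0.005, array([ 0.6644, -0.1379])) (0.165, array([ 0.6023, -0.1278]))
ee [ 0.6373 -0.1347  0.1506] tool shift mm [-27.6  -1.  101.5] F [-0.1  0.  -0.9] w 0.0386 t 13.0
```

Emit:
servo_tool(rows=[{"tx": -0.015,"ty": -0.001,"tz": 0.02,"twist": 0,"gripper": -1},{"tx": -0.014,"ty": 0,"tz": 0.03,"twist": 0,"gripper": -1},{"tx": 0,"ty": 0,"tz": 0.03,"twist": 0,"gripper": -1},{"tx": 0,"ty": 0,"tz": 0.015,"twist": 0,"gripper": -1},{"tx": 0,"ty": 0,"tz": 0,"twist": 0,"gripper": -1},{"tx": 0,"ty": 0,"tz": 0,"twist": 0,"gripper": -1}])

```text
clock: 13.75
ee_pos: [0.6643, -0.14, 0.0555]
tool_rot: [[-0.979, 0.199, 0.031], [0.2, 0.98, 0.012], [-0.028, 0.018, -0.999]]
contact_force: [0.4, 0.4, 0.2]
grip_width: 0.0382
```

Run:
```python
from h import *
print(np.round(ctrl.get_obs()["tool_rot"],3)[:,2])
im,m=snap("wrist","w7"); cv2.imwrite("pics/w7c.png",im[100:,100:540,::-1])
delta(.669,-.139,.03)
```

```text
[ 0.031  0.012 -0.999]
ee [ 0.6644 -0.1401  0.0557] tool shift mm [-3.6  1.5 25.8] F [-0.8 -0.5 -0.4] w 0.0384 t 13.8
```

View pics/w7c.png

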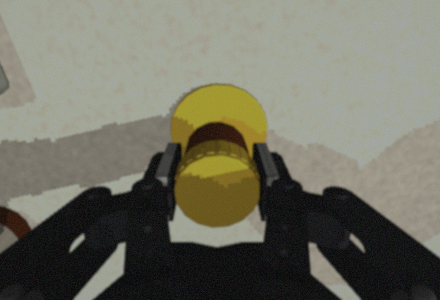

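Run:
```python
from h import *
m=ctrl.camera_model("wrist")
f=ray(m,318,184,.005); print(f+.034*np.array([.979,-.199,0])); print((ray(m,270,230,.005)+ray(m,368,230,.005))/2, np.linalg.norm(ray(m,270,230,.005)-ray(m,368,230,.005)))
print("lid",ray(m,317,290,.075).round(4)); delta(.669,-.139,.032)
```

```text
[ 0.66649627 -0.13852712  0.005     ]
[ 0.66547305 -0.13743708  0.005     ] 0.0674648579616822
lid [ 0.6628 -0.1398  0.075 ]
ee [ 0.6644 -0.1401  0.0557] tool shift mm [-3.6  1.6 23.8] F [-0.8 -0.5 -0.4] w 0.0384 t 13.8
```

Emit:
servo_tool(rows=[{"tx": -0.0022,"ty": 0.0018,"tz": 0.012,"twist": 0,"gripper": -1},{"tx": 0,"ty": 0,"tz": 0.009,"twist": 0,"gripper": -1},{"tx": 0,"ty": 0,"tz": 0.002,"twist": 0,"gripper": -1},{"tx": 0,"ty": 0,"tz": 0,"twist": 0,"gripper": -1}])

```text
clock: 14.3
ee_pos: [0.6687, -0.1384, 0.0328]
tool_rot: [[-0.979, 0.199, 0.034], [0.2, 0.98, 0.012], [-0.031, 0.018, -0.999]]
contact_force: [0.9, -0.5, -0.6]
grip_width: 0.0387
```

Emit:
servo_tool(rows=[{"tx": 0.001,"ty": 0,"tz": 0.002,"twist": 0,"gripper": -1},{"tx": 0,"ty": 0,"tz": 0.001,"twist": 0,"gripper": -1},{"tx": 0,"ty": 0,"tz": 0.0005,"twist": 0,"gripper": -1},{"tx": 0,"ty": 0,"tz": 0,"twist": 0,"gripper": -1}])

```text
clock: 14.8
ee_pos: [0.6679, -0.1383, 0.0295]
tool_rot: [[-0.979, 0.199, 0.034], [0.2, 0.98, 0.011], [-0.031, 0.018, -0.999]]
contact_force: [-0.1, -0.4, -0.7]
grip_width: 0.0386
```

Emit:
servo_tool(rows=[{"tx": 0,"ty": 0,"tz": 0.001,"twist": 0,"gripper": -1},{"tx": 0,"ty": 0,"tz": 0,"twist": 0,"gripper": -1}])

```text
clock: 15.05
ee_pos: [0.6681, -0.1383, 0.0291]
tool_rot: [[-0.979, 0.199, 0.035], [0.2, 0.98, 0.011], [-0.032, 0.018, -0.999]]
contact_force: [-0.0, -0.2, -1.1]
grip_width: 0.0388
```

Emit:
servo_tool(rows=[{"tx": 0,"ty": 0,"tz": 0.001,"twist": 0,"gripper": -1},{"tx": 0,"ty": 0,"tz": 0.001,"twist": 0,"gripper": -1},{"tx": 0,"ty": 0,"tz": 0,"twist": 0,"gripper": -1}])

```text
clock: 15.42
ee_pos: [0.6683, -0.1384, 0.0292]
tool_rot: [[-0.979, 0.2, 0.036], [0.2, 0.98, 0.011], [-0.033, 0.018, -0.999]]
contact_force: [-0.3, 1.1, -0.3]
grip_width: 0.0388
```

It has stalled at contact height, so it's seated. Releasing.

Emit:
servo_tool(rows=[{"tx": 0,"ty": 0,"tz": 0,"twist": 0,"gripper": 0.05},{"tx": 0,"ty": 0,"tz": 0,"twist": 0,"gripper": 0.2},{"tx": 0,"ty": 0,"tz": 0,"twist": 0,"gripper": 0.5},{"tx": 0,"ty": 0,"tz": 0,"twist": 0,"gripper": 0.6},{"tx": 0,"ty": 0,"tz": -0.02,"twist": 0,"gripper": 0.6},{"tx": 0,"ty": 0,"tz": -0.04,"twist": 0,"gripper": 0.6},{"tx": 0,"ty": 0,"tz": -0.04,"twist": 0,"gripper": 1},{"tx": 0,"ty": 0,"tz": -0.03,"twist": 0,"gripper": 1}])

```text
clock: 16.42
ee_pos: [0.6626, -0.1398, 0.1636]
tool_rot: [[-0.979, 0.2, 0.033], [0.2, 0.98, 0.012], [-0.03, 0.018, -0.999]]
contact_force: [0.3, 0.3, -0.3]
grip_width: 0.0856
```

Emit:
servo_tool(rows=[{"tx": 0.03,"ty": 0.024,"tz": 0,"twist": 0,"gripper": 1},{"tx": 0.03,"ty": 0.024,"tz": 0,"twist": 0,"gripper": 1},{"tx": 0.03,"ty": 0.024,"tz": 0,"twist": 0,"gripper": 1},{"tx": 0.03,"ty": 0.024,"tz": 0,"twist": 0,"gripper": 1},{"tx": 0.03,"ty": 0.024,"tz": 0,"twist": 0,"gripper": 1},{"tx": 0.03,"ty": 0.024,"tz": 0,"twist": 0,"gripper": 1},{"tx": 0,"ty": 0,"tz": 0,"twist": 0,"gripper": 1}])

```text
clock: 17.3
ee_pos: [0.5139, 0.0412, 0.1729]
tool_rot: [[-0.978, 0.201, 0.05], [0.202, 0.979, 0.012], [-0.047, 0.022, -0.999]]
contact_force: [0.9, -0.2, -0.0]
grip_width: 0.0855
```

Run:
```python
from h import *
print(np.round(ctrl.get_obs()["tool_rot"],3)[:,2])
im,m=snap("wrist","w8")
for c in("blue","yellow"):
  for b in blobs(im,c,200,70,20): print(c,np.round(b,1),*[(z,ray(m,b[0],b[1],z)[:2].round(4)) for z in(.005,.048)])
im,m=snap("top","t8")
for b in blobs(im,"blue"): print(c,np.round(b,1),*[(z,ray(m,b[0],b[1],z)[:2].round(4)) for z in(.005,.048)])
delta(.461,.109,.1)
```

```text
[ 0.05   0.012 -0.999]
blue [396.1 286.6  58.   64. ] (0.005, array([0.6677, 0.1143])) (0.048, array([0.6333, 0.1057]))
blue [377.8 120.2  73.9  79.2] (0.005, array([0.465 , 0.1176])) (0.048, array([0.4602, 0.1086]))
yellow [288.5 159.2  25.7  27.8] (0.005, array([0.6742, 0.1174])) (0.048, array([0.6641, 0.1136]))
ee [0.5161 0.039  0.1729] tool shift mm [71.8 55.7 70.7] F [0.4 0.2 0.1] w 0.0858 t 17.4
```

View pics/w8.png

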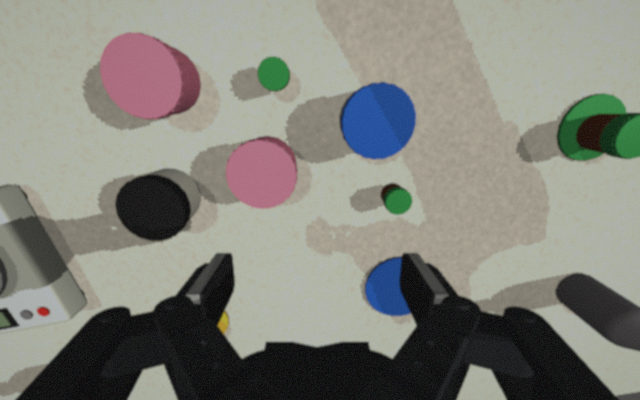

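The blue jar is now bare at (378,120), measured at (0.461, 0.109). The black jar is bare at (153,207), and the green jar stands on its coaster at the right edge.

Emit:
servo_tool(rows=[{"tx": 0.024,"ty": 0.018,"tz": 0.015,"twist": 0,"gripper": 1},{"tx": 0.024,"ty": 0.018,"tz": 0.015,"twist": 0,"gripper": 1},{"tx": 0.02,"ty": 0.018,"tz": 0.015,"twist": 0,"gripper": 1},{"tx": 0,"ty": 0,"tz": 0.02,"twist": 0,"gripper": 1},{"tx": 0,"ty": 0,"tz": 0,"twist": 0,"gripper": 1},{"tx": 0,"ty": 0,"tz": 0,"twist": 0,"gripper": 1}])

```text
clock: 18.15
ee_pos: [0.4713, 0.1029, 0.1074]
tool_rot: [[-0.975, 0.215, 0.062], [0.216, 0.976, 0.011], [-0.058, 0.024, -0.998]]
contact_force: [-0.2, -0.4, 0.0]
grip_width: 0.0852
```

Run:
```python
from h import *
print(np.round(ctrl.get_obs()["tool_rot"],3))
delta(.461,.109,.085)
```

```text
[[-0.975  0.215  0.062]
 [ 0.216  0.976  0.011]
 [-0.058  0.024 -0.998]]
ee [0.4713 0.1029 0.1074] tool shift mm [12.6  3.2 21.8] F [-0.2 -0.4  0. ] w 0.0852 t 18.15
```

Emit:
servo_tool(rows=[{"tx": 0.012,"ty": 0.003,"tz": 0.02,"twist": 0,"gripper": 1},{"tx": 0,"ty": 0,"tz": 0,"twist": 0,"gripper": 1},{"tx": 0,"ty": 0,"tz": 0,"twist": 0,"gripper": 1}])

```text
clock: 18.52
ee_pos: [0.4643, 0.1072, 0.0891]
tool_rot: [[-0.973, 0.219, 0.067], [0.22, 0.975, 0.011], [-0.063, 0.026, -0.998]]
contact_force: [0.1, -0.0, -0.2]
grip_width: 0.0857
```

Run:
```python
from h import *
print(np.round(ctrl.get_obs()["tool_rot"],3)[:,2])
delta(.461,.109,.026)
```

```text
[ 0.067  0.011 -0.998]
ee [0.4643 0.1072 0.0891] tool shift mm [ 7.6 -0.6 62.8] F [ 0.1 -0.  -0.2] w 0.0857 t 18.525
```

Emit:
servo_tool(rows=[{"tx": 0.003,"ty": 0,"tz": 0.025,"twist": 0,"gripper": 1},{"tx": 0.003,"ty": 0,"tz": 0.025,"twist": 0,"gripper": 1},{"tx": 0.001,"ty": 0,"tz": 0.012,"twist": 0,"gripper": 1},{"tx": 0,"ty": 0,"tz": 0,"twist": 0,"gripper": 1}])

```text
clock: 19.02
ee_pos: [0.4723, 0.1109, 0.0433]
tool_rot: [[-0.974, 0.222, 0.053], [0.223, 0.975, 0.01], [-0.05, 0.021, -0.999]]
contact_force: [-0.4, -0.7, 0.6]
grip_width: 0.0848
```

Run:
```python
from h import *
print(np.round(ctrl.get_obs()["tool_rot"],3)[:,2])
delta(.461,.109,.026)
```

```text
[ 0.053  0.01  -0.999]
ee [0.4723 0.1109 0.0433] tool shift mm [11.4 -4.7 16.7] F [-0.4 -0.7  0.6] w 0.0848 t 19.025
```

Emit:
servo_tool(rows=[{"tx": 0.011,"ty": -0.004,"tz": 0,"twist": 0,"gripper": 1},{"tx": 0,"ty": 0,"tz": 0.014,"twist": 0,"gripper": 1},{"tx": 0,"ty": 0,"tz": 0,"twist": 0,"gripper": 1}])

```text
clock: 19.4
ee_pos: [0.4665, 0.1105, 0.0329]
tool_rot: [[-0.974, 0.221, 0.052], [0.222, 0.975, 0.012], [-0.048, 0.023, -0.999]]
contact_force: [-1.1, -0.2, -0.1]
grip_width: 0.0851
```

Run:
```python
from h import *
print(np.round(ctrl.get_obs()["tool_rot"],3)[:,2],np.round(ctrl.get_obs()["qpos"],3))
delta(.461,.109,.026)
```

```text
[ 0.052  0.012 -0.999] [-0.461  0.689  0.155  2.349 -1.021  0.108  2.02 ]
ee [0.4665 0.1105 0.0329] tool shift mm [ 5.3 -2.9  6.6] F [-1.1 -0.2 -0.1] w 0.0851 t 19.4
```

Joint 6 is sitting at its lower limit, which explains the tilt, since the pile is near the inner reach. The pads already span the jar, so I'll grip here rather than push further in.

Emit:
servo_tool(rows=[{"tx": -0.001,"ty": -0.0015,"tz": 0,"twist": 0,"gripper": 0.65},{"tx": 0,"ty": 0,"tz": 0,"twist": 0,"gripper": 0.5},{"tx": 0,"ty": 0,"tz": 0,"twist": 0,"gripper": 0.3},{"tx": 0,"ty": 0,"tz": 0,"twist": 0,"gripper": 0},{"tx": 0,"ty": 0,"tz": 0,"twist": 0,"gripper": -1}])

```text
clock: 20.02
ee_pos: [0.4677, 0.1087, 0.035]
tool_rot: [[-0.972, 0.23, 0.054], [0.232, 0.973, 0.014], [-0.049, 0.026, -0.998]]
contact_force: [0.1, 0.7, -1.7]
grip_width: 0.0625
```

Run:
```python
from h import *
o=ctrl.get_obs();print(np.round(o["tool_rot"],3),np.round(o["qpos"],4))
delta(.672,.116,.10)
```

```text
[[-0.972  0.23   0.054]
 [ 0.232  0.973  0.014]
 [-0.049  0.026 -0.998]] [-0.4596  0.6849  0.1609  2.3486 -1.0273  0.1136  2.0218]
ee [0.4677 0.1087 0.035 ] tool shift mm [-200.    55.9  -53.9] F [ 0.1  0.7 -1.7] w 0.0625 t 20.025
```

Emit:
servo_tool(rows=[{"tx": -0.005,"ty": 0,"tz": -0.02,"twist": 0,"gripper": -1},{"tx": -0.01,"ty": 0,"tz": -0.03,"twist": 0,"gripper": -1},{"tx": -0.02,"ty": 0.007,"tz": -0.015,"twist": 0,"gripper": -1},{"tx": -0.03,"ty": 0.007,"tz": 0,"twist": 0,"gripper": -1},{"tx": 0,"ty": 0,"tz": 0,"twist": 0,"gripper": -1}])

```text
clock: 20.65
ee_pos: [0.5309, 0.1061, 0.105]
tool_rot: [[-0.971, 0.232, 0.05], [0.233, 0.972, 0.013], [-0.045, 0.025, -0.999]]
contact_force: [0.1, -0.1, -1.8]
grip_width: 0.0626
```

Run:
```python
from h import *
o=ctrl.get_obs();print(np.round(o["tool_rot"],3),np.round(o["qpos"],4))
delta(.672,.116,.10)
```

```text
[[-0.971  0.232  0.05 ]
 [ 0.233  0.972  0.013]
 [-0.045  0.025 -0.999]] [-0.6802  0.6456  0.5653  2.1938 -0.8185  0.4602  1.8708]
ee [0.5309 0.1061 0.105 ] tool shift mm [-134.6   42.2   12.1] F [ 0.1 -0.1 -1.8] w 0.0626 t 20.65
```

Emit:
servo_tool(rows=[{"tx": -0.025,"ty": 0.01,"tz": 0,"twist": 0,"gripper": -1},{"tx": -0.035,"ty": 0.011,"tz": 0,"twist": 0,"gripper": -1},{"tx": -0.035,"ty": 0.011,"tz": 0,"twist": 0,"gripper": -1},{"tx": -0.025,"ty": 0.007,"tz": 0,"twist": 0,"gripper": -1},{"tx": -0.01,"ty": 0,"tz": 0,"twist": 0,"gripper": -1},{"tx": 0,"ty": 0,"tz": 0,"twist": 0,"gripper": -1}])

```text
clock: 21.4
ee_pos: [0.6619, 0.1137, 0.1078]
tool_rot: [[-0.971, 0.235, 0.038], [0.235, 0.972, 0.013], [-0.034, 0.022, -0.999]]
contact_force: [-0.9, 0.6, -1.7]
grip_width: 0.0623
```

Run:
```python
from h import *
o=ctrl.get_obs();print(np.round(o["tool_rot"],3)[:,2],np.round(o["qpos"],3))
im,m=snap("wrist","w9"); cv2.imwrite("pics/w9c.png",im[60:,100:540,::-1])
delta(.672,.116,.06)
```

```text
[ 0.038  0.013 -0.999] [-0.646  0.775  0.644  1.887 -0.737  0.687  1.773]
ee [0.6614 0.1139 0.1077] tool shift mm [-8.3  3.5 48.1] F [ 0.2 -0.3 -2.4] w 0.0621 t 21.45
```

View pics/w9c.png

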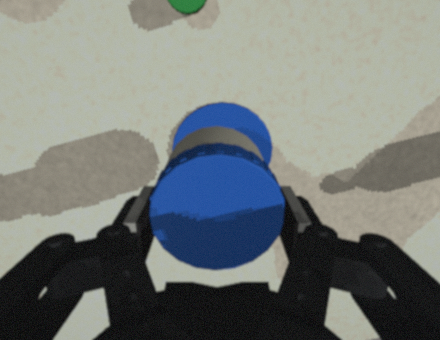

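Run:
```python
from h import *
m=ctrl.camera_model("wrist")
f=ray(m,322,162,.005); print(f+.044*np.array([.971,-.235,0])); a,b=ray(m,273,205,.005),ray(m,371,205,.005); print((a+b)/2,np.linalg.norm(a-b))
print("lid",ray(m,318,271,.1227).round(4), "front",ray(m,318,212,.1227).round(4),"back",ray(m,318,329,.1227).round(4)); delta(.679,.114,.04)
```

```text
[0.67046337 0.11855257 0.005     ]
[0.66418452 0.12053579 0.005     ] 0.08448395000466942
lid [0.6529 0.1164 0.1227] front [0.6246 0.1231 0.1227] back [0.6853 0.1086 0.1227]
ee [0.6614 0.1139 0.1077] tool shift mm [-14.9   2.8  68.3] F [ 0.2 -0.3 -2.4] w 0.0621 t 21.45
```

Emit:
servo_tool(rows=[{"tx": -0.007,"ty": 0.003,"tz": 0.015,"twist": 0,"gripper": -1},{"tx": -0.005,"ty": 0.0025,"tz": 0.02,"twist": 0,"gripper": -1},{"tx": 0,"ty": 0,"tz": 0.015,"twist": 0,"gripper": -1},{"tx": 0,"ty": 0,"tz": 0.008,"twist": 0,"gripper": -1},{"tx": 0,"ty": 0,"tz": 0,"twist": 0,"gripper": -1}])

```text
clock: 22.08
ee_pos: [0.6742, 0.1178, 0.0446]
tool_rot: [[-0.971, 0.235, 0.033], [0.235, 0.972, 0.014], [-0.029, 0.021, -0.999]]
contact_force: [-1.0, -1.4, -1.4]
grip_width: 0.0621
```

Run:
```python
from h import *
o=ctrl.get_obs();print(np.round(o["tool_rot"],3)[:,2])
delta(.6775,.1155,.042)
```

```text
[ 0.033  0.014 -0.999]
ee [0.6742 0.1178 0.0446] tool shift mm [-3.7 -1.5  2.7] F [-1.  -1.4 -1.4] w 0.0621 t 22.075
```

Emit:
servo_tool(rows=[{"tx": -0.0035,"ty": -0.0015,"tz": 0.0015,"twist": 0,"gripper": -1},{"tx": 0,"ty": 0,"tz": 0.001,"twist": 0,"gripper": -1},{"tx": 0,"ty": 0,"tz": 0,"twist": 0,"gripper": -1}])

```text
clock: 22.45
ee_pos: [0.6782, 0.1152, 0.0431]
tool_rot: [[-0.971, 0.235, 0.035], [0.236, 0.972, 0.014], [-0.03, 0.022, -0.999]]
contact_force: [-0.3, -0.3, -1.9]
grip_width: 0.0621
```

Emit:
servo_tool(rows=[{"tx": 0,"ty": 0,"tz": 0.001,"twist": 0,"gripper": -1},{"tx": 0,"ty": 0,"tz": 0.001,"twist": 0,"gripper": -1},{"tx": 0,"ty": 0,"tz": 0,"twist": 0,"gripper": -1}])

```text
clock: 22.82
ee_pos: [0.6784, 0.1154, 0.0416]
tool_rot: [[-0.971, 0.235, 0.035], [0.235, 0.972, 0.014], [-0.031, 0.022, -0.999]]
contact_force: [-0.4, 1.0, -2.8]
grip_width: 0.0622
```

Emit:
servo_tool(rows=[{"tx": 0,"ty": 0,"tz": 0.001,"twist": 0,"gripper": -1},{"tx": 0,"ty": 0,"tz": 0.001,"twist": 0,"gripper": -1},{"tx": 0,"ty": 0,"tz": 0,"twist": 0,"gripper": -1}])

```text
clock: 23.2
ee_pos: [0.6784, 0.1155, 0.0401]
tool_rot: [[-0.971, 0.235, 0.035], [0.236, 0.972, 0.015], [-0.031, 0.023, -0.999]]
contact_force: [-0.5, 0.2, -0.9]
grip_width: 0.0623
```

Emit:
servo_tool(rows=[{"tx": 0,"ty": 0,"tz": 0.001,"twist": 0,"gripper": -1},{"tx": 0,"ty": 0,"tz": 0.001,"twist": 0,"gripper": -1},{"tx": 0,"ty": 0,"tz": 0,"twist": 0,"gripper": -1}])

```text
clock: 23.58
ee_pos: [0.6784, 0.1154, 0.0402]
tool_rot: [[-0.971, 0.235, 0.036], [0.236, 0.972, 0.017], [-0.031, 0.025, -0.999]]
contact_force: [-0.6, -0.9, -0.6]
grip_width: 0.0625
```

It stalled at 0.040, so it's seated. Releasing.

Emit:
servo_tool(rows=[{"tx": 0,"ty": 0,"tz": 0,"twist": 0,"gripper": 0.55},{"tx": 0,"ty": 0,"tz": 0,"twist": 0,"gripper": 0.7},{"tx": 0,"ty": 0,"tz": 0,"twist": 0,"gripper": 1},{"tx": 0,"ty": 0,"tz": 0,"twist": 0,"gripper": 1},{"tx": 0,"ty": 0,"tz": -0.02,"twist": 0,"gripper": 1},{"tx": 0,"ty": 0,"tz": -0.035,"twist": 0,"gripper": 1},{"tx": 0,"ty": 0,"tz": -0.04,"twist": 0,"gripper": 1},{"tx": 0,"ty": 0,"tz": 0,"twist": 0,"gripper": 1}])

```text
clock: 24.58
ee_pos: [0.6754, 0.113, 0.1411]
tool_rot: [[-0.971, 0.236, 0.037], [0.237, 0.971, 0.016], [-0.032, 0.024, -0.999]]
contact_force: [-0.2, 0.1, -0.1]
grip_width: 0.0851
```

Run:
```python
from h import *
o=ctrl.get_obs();print(np.round(o["tool_rot"],3)[:,2],np.round(o["qpos"],3))
im,m=snap("wrist","w10")
for c in("blue","yellow"):
  for b in blobs(im,c,200,70,20): print(c,np.round(b,1),*[(z,ray(m,b[0],b[1],z)[:2].round(4)) for z in(.005,.048)])
delta(.52,-.05); im,m=snap("side","s10")
g=cv2.cvtColor(im,cv2.COLOR_RGB2HSV); mk=cv2.inRange(g[200:320,270:360],(0,0,0),(179,255,38))
for k in cv2.findContours(mk,cv2.RETR_EXTERNAL,cv2.CHAIN_APPROX_NONE)[0]:
    if cv2.contourArea(k)>150: e=cv2.fitEllipse(cv2.convexHull(k)); print("dark",e,ray(m,e[0][0]+270,e[0][1]+200,.045).round(4))
cv2.imwrite("pics/s10c.png",cv2.resize(im[80:320,180:480,::-1],None,fx=2,fy=2))
```

```text
[ 0.037  0.016 -0.999] [-0.659  0.753  0.688  1.838 -0.697  0.764  1.737]
blue [317.7 190.1  91.1 101.1] (0.005, array([0.6742, 0.1178])) (0.048, array([0.6614, 0.1197]))
yellow [ 56.4 249.1  73.6 102.7] (0.005, array([ 0.6705, -0.1546])) (0.048, array([ 0.6583, -0.1084]))
ee [0.6745 0.1134 0.1394] tool shift mm [ 111.4 -195.2   -8. ] F [-0.2 -0.1  0. ] w 0.0854 t 24.625
dark ((44.319400787353516, 57.962501525878906), (30.19778823852539, 31.795541763305664), 79.9139633178711) [ 0.496  -0.1157  0.045 ]
```

View pics/s10c.png

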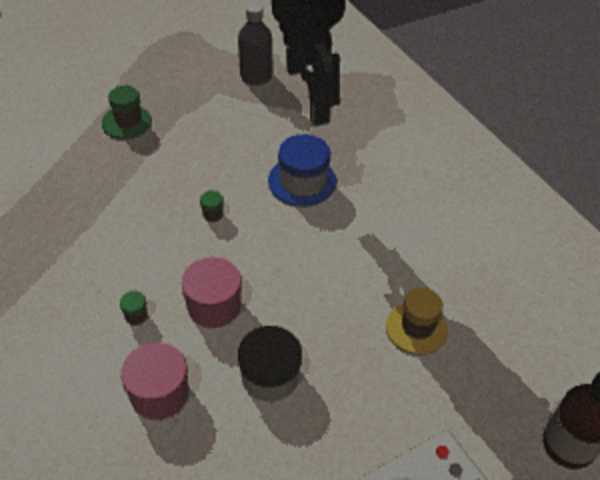

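The crop shows green, blue and yellow standing upright and centred on their coasters, and the black jar bare at (270,358). Now the black jar.

Emit:
servo_tool(rows=[{"tx": 0.01,"ty": -0.02,"tz": -0.01,"twist": 0,"gripper": 1},{"tx": 0.017,"ty": -0.034,"tz": 0,"twist": 0,"gripper": 1},{"tx": 0.017,"ty": -0.034,"tz": 0,"twist": 0,"gripper": 1},{"tx": 0.017,"ty": -0.034,"tz": 0,"twist": 0,"gripper": 1},{"tx": 0.017,"ty": -0.034,"tz": 0,"twist": 0,"gripper": 1},{"tx": 0.017,"ty": -0.034,"tz": 0,"twist": 0,"gripper": 1},{"tx": 0.01,"ty": -0.02,"tz": 0,"twist": 0,"gripper": 1},{"tx": 0,"ty": 0,"tz": 0,"twist": 0,"gripper": 1}])

```text
clock: 25.68
ee_pos: [0.5066, -0.0776, 0.1396]
tool_rot: [[-0.97, 0.241, 0.023], [0.242, 0.97, 0.012], [-0.019, 0.018, -1.0]]
contact_force: [0.3, -0.6, 0.5]
grip_width: 0.0855
```

Run:
```python
from h import *
o=ctrl.get_obs();print(np.round(o["tool_rot"],3)[:,2],np.round(o["qpos"],3))
delta(.50,-.112)
im,m=snap("wrist","w11")
u,v=map(int,proj(m,(.5,-.112,.05))); print(u,v)
y0=max(v-70,0);x0=max(u-70,0); g=cv2.cvtColor(im,cv2.COLOR_RGB2HSV)[y0:v+70,x0:u+70]
mk=cv2.inRange(g,(0,0,0),(179,255,45))
for k in cv2.findContours(mk,cv2.RETR_EXTERNAL,cv2.CHAIN_APPROX_NONE)[0]:
    if cv2.contourArea(k)>300: e=cv2.fitEllipse(cv2.convexHull(k)); print("dark",np.round(e[0]+e[1],1),ray(m,e[0][0]+x0,e[0][1]+y0,.048).round(4))
```

```text
[ 0.023  0.012 -1.   ] [-0.368  0.574  0.616  2.215 -0.708  0.53   2.124]
ee [ 0.5066 -0.0776  0.1396] tool shift mm [ -1.9 -35.   -0.6] F [ 0.3 -0.6  0.5] w 0.0855 t 25.675
271 212
dark [33.  91.3 10.9 42.4] [ 0.5103 -0.1486  0.048 ]
dark [71.  64.  73.7 75.7] [ 0.4948 -0.1106  0.048 ]
```

View pics/w11.png

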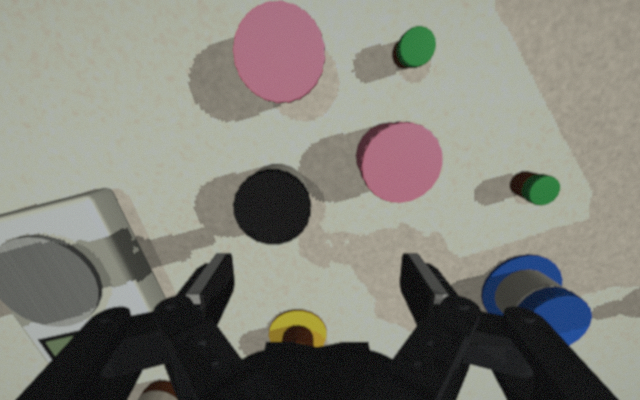

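The black lid at (272,206) measures (0.495, -0.111), which matches the side view's (0.496, -0.116) and the pile position.

Emit:
servo_tool(rows=[{"tx": 0,"ty": -0.018,"tz": 0.01,"twist": 0,"gripper": 1},{"tx": 0,"ty": -0.018,"tz": 0.015,"twist": 0,"gripper": 1},{"tx": 0.001,"ty": 0,"tz": 0.015,"twist": 0,"gripper": 1},{"tx": 0,"ty": 0,"tz": 0,"twist": 0,"gripper": 1},{"tx": 0,"ty": 0,"tz": 0,"twist": 0,"gripper": 1}])

```text
clock: 26.35
ee_pos: [0.5012, -0.1083, 0.0977]
tool_rot: [[-0.972, 0.234, 0.024], [0.234, 0.972, 0.014], [-0.02, 0.019, -1.0]]
contact_force: [-0.7, -0.1, 0.2]
grip_width: 0.0857
```

Run:
```python
from h import *
o=ctrl.get_obs();print(np.round(o["tool_rot"],3)[:,2],np.round(o["qpos"],3))
delta(.499,-.112,.03)
```

```text
[ 0.024  0.014 -1.   ] [-0.224  0.629  0.498  2.237 -0.791  0.433  2.261]
ee [ 0.5012 -0.1083  0.0977] tool shift mm [ 2.6 -5.4 67.6] F [-0.7 -0.1  0.2] w 0.0857 t 26.35
```

Emit:
servo_tool(rows=[{"tx": 0.001,"ty": -0.005,"tz": 0.015,"twist": 0,"gripper": 1},{"tx": 0.001,"ty": 0,"tz": 0.02,"twist": 0,"gripper": 1},{"tx": 0.001,"ty": 0,"tz": 0.018,"twist": 0,"gripper": 1},{"tx": 0,"ty": 0,"tz": 0.012,"twist": 0,"gripper": 1},{"tx": 0,"ty": 0,"tz": 0,"twist": 0,"gripper": 1}])

```text
clock: 26.98
ee_pos: [0.5022, -0.1091, 0.0335]
tool_rot: [[-0.973, 0.229, 0.029], [0.229, 0.973, 0.013], [-0.025, 0.02, -0.999]]
contact_force: [-1.0, -0.4, 0.3]
grip_width: 0.0854
```

Run:
```python
from h import *
o=ctrl.get_obs();print(np.round(o["tool_rot"],3)[:,2],np.round(o["qpos"],3))
delta(.499,-.112,.03)
```

```text
[ 0.029  0.013 -0.999] [-0.084  0.719  0.294  2.257 -0.926  0.263  2.383]
ee [ 0.5022 -0.1091  0.0335] tool shift mm [ 2.5 -3.6  3.3] F [-1.  -0.4  0.3] w 0.0854 t 26.975
```

Emit:
servo_tool(rows=[{"tx": 0.001,"ty": -0.003,"tz": 0.001,"twist": 0,"gripper": 0.65},{"tx": 0,"ty": 0,"tz": 0,"twist": 0,"gripper": 0.5},{"tx": 0,"ty": 0,"tz": 0,"twist": 0,"gripper": 0.3},{"tx": 0,"ty": 0,"tz": 0,"twist": 0,"gripper": 0},{"tx": 0,"ty": 0,"tz": 0,"twist": 0,"gripper": -1},{"tx": 0,"ty": 0,"tz": 0,"twist": 0,"gripper": -1}])

```text
clock: 27.72
ee_pos: [0.5015, -0.1115, 0.0345]
tool_rot: [[-0.973, 0.227, 0.031], [0.228, 0.974, 0.013], [-0.028, 0.02, -0.999]]
contact_force: [-0.7, 0.3, -1.9]
grip_width: 0.0622
```

Run:
```python
from h import *
o=ctrl.get_obs();print(np.round(o["tool_rot"],3)[:,2],np.round(o["qpos"],3))
delta(.514,-.329,.03)
```

```text
[ 0.031  0.013 -0.999] [-0.077  0.716  0.29   2.259 -0.926  0.259  2.389]
ee [ 0.5015 -0.1115  0.0345] tool shift mm [ -61.6 -209.     2. ] F [-0.7  0.3 -1.9] w 0.0622 t 27.725
```

Emit:
servo_tool(rows=[{"tx": 0,"ty": 0,"tz": -0.02,"twist": 0,"gripper": -1},{"tx": -0.005,"ty": 0,"tz": -0.03,"twist": 0,"gripper": -1},{"tx": -0.015,"ty": 0,"tz": -0.03,"twist": 3,"gripper": -1},{"tx": -0.02,"ty": -0.01,"tz": -0.015,"twist": 5,"gripper": -1},{"tx": -0.015,"ty": -0.02,"tz": 0,"twist": 5,"gripper": -1},{"tx": 0,"ty": 0,"tz": 0,"twist": 0,"gripper": -1}])

```text
clock: 28.48
ee_pos: [0.5413, -0.1569, 0.1326]
tool_rot: [[-0.895, 0.446, 0.029], [0.446, 0.895, 0.014], [-0.019, 0.025, -0.999]]
contact_force: [-0.5, -0.1, -0.7]
grip_width: 0.0622
```

Run:
```python
from h import *
o=ctrl.get_obs();print(np.round(o["tool_rot"],3),np.round(o["qpos"],3))
delta(.514,-.329,.13)
```

```text
[[-0.895  0.446  0.029]
 [ 0.446  0.895  0.014]
 [-0.019  0.025 -0.999]] [-0.248  0.649  0.672  2.111 -0.763  0.612  2.081]
ee [ 0.5413 -0.1569  0.1326] tool shift mm [ -52.3 -166.2   -0.6] F [-0.5 -0.1 -0.7] w 0.0622 t 28.475
```

Emit:
servo_tool(rows=[{"tx": -0.008,"ty": -0.025,"tz": 0,"twist": 3,"gripper": -1},{"tx": -0.01,"ty": -0.035,"tz": 0,"twist": 3,"gripper": -1},{"tx": -0.01,"ty": -0.035,"tz": 0,"twist": 3,"gripper": -1},{"tx": -0.01,"ty": -0.03,"tz": 0,"twist": 0,"gripper": -1},{"tx": 0,"ty": -0.015,"tz": 0,"twist": 0,"gripper": -1},{"tx": 0,"ty": 0,"tz": 0,"twist": 0,"gripper": -1},{"tx": 0,"ty": 0,"tz": 0,"twist": 0,"gripper": -1}])

```text
clock: 29.35
ee_pos: [0.4985, -0.2915, 0.1264]
tool_rot: [[-0.818, 0.575, 0.024], [0.575, 0.818, 0.022], [-0.007, 0.032, -0.999]]
contact_force: [-0.1, 0.1, -2.1]
grip_width: 0.0624
```

Run:
```python
from h import *
o=ctrl.get_obs();print(np.round(o["tool_rot"],3),np.round(o["qpos"],3))
im,m=snap("wrist","w12"); cv2.imwrite("pics/w12c.png",im[60:,60:580,::-1])
delta(.514,-.329,.1)
print("pan",proj(m,(.514,-.329,.05)))
```

```text
[[-0.818  0.575  0.024]
 [ 0.575  0.818  0.022]
 [-0.007  0.032 -0.999]] [ 0.008  0.68   0.68   2.074 -0.776  0.65   2.187]
ee [ 0.4985 -0.2914  0.1264] tool shift mm [-34.1 -22.7  26. ] F [ 0.4 -0.2 -1.8] w 0.0623 t 29.4
pan (np.float64(287.36936859048467), np.float64(257.3733893865649))
```

View pics/w12c.png

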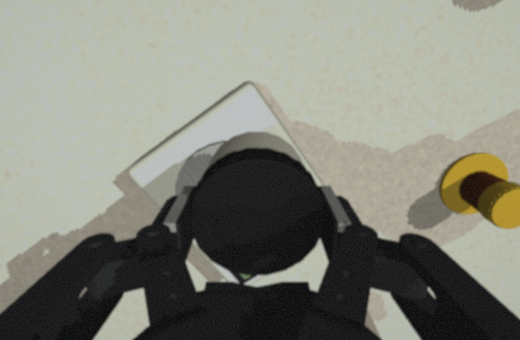

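Run:
```python
from h import *
m=ctrl.camera_model("wrist");o=ctrl.get_obs()
p=(ray(m,320,208,.142)+ray(m,320,336,.142))/2; print(p,np.array(o["tool_rot"]).T@(p-o["ee_pos"]))
print("pan front edge",ray(m,312,192,.05))
```

```text
[ 0.49441415 -0.28783435  0.142     ] [ 0.00528435  0.00104516 -0.01557013]
pan front edge [ 0.48086201 -0.28100785  0.05      ]
```

Emit:
servo_tool(rows=[{"tx": -0.02,"ty": -0.012,"tz": 0,"twist": 0,"gripper": -1},{"tx": -0.018,"ty": -0.01,"tz": 0,"twist": 0,"gripper": -1},{"tx": 0,"ty": 0,"tz": 0,"twist": 0,"gripper": -1},{"tx": 0,"ty": 0,"tz": 0,"twist": 0,"gripper": -1}])

```text
clock: 29.9
ee_pos: [0.5195, -0.3258, 0.1253]
tool_rot: [[-0.823, 0.568, 0.023], [0.569, 0.822, 0.026], [-0.004, 0.034, -0.999]]
contact_force: [0.3, -0.7, -1.7]
grip_width: 0.0619
```

Run:
```python
from h import *
delta(.5185,-.332,.09)
im,m=snap("wrist","w13"); cv2.imwrite("pics/w13c.png",im[60:,60:580,::-1])
```

```text
ee [ 0.5195 -0.3258  0.1253] tool shift mm [-2.6 -6.8 35.1] F [ 0.3 -0.7 -1.7] w 0.0619 t 29.9
```

View pics/w13c.png

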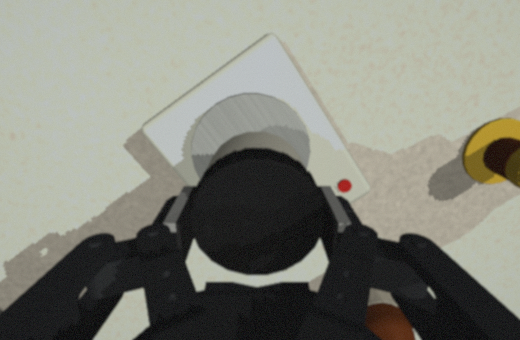

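Run:
```python
from h import *
m=ctrl.camera_model("wrist");o=ctrl.get_obs();R=np.array(o["tool_rot"])
f=ray(m,309,152,.05); print("front->c",f-.046*R[:,0]); a,b=ray(m,247,208,.05),ray(m,370,208,.05); print("chord",(a+b)/2,np.linalg.norm(a-b))
p=(ray(m,316,208,.1408)+ray(m,316,334,.1408))/2; print("lid",p)
```

```text
front->c [ 0.51373138 -0.32605704  0.05018983]
chord [ 0.51057782 -0.3242738   0.05      ] 0.09368702712437083
lid [ 0.51390477 -0.32355252  0.1408    ]
```

Emit:
servo_tool(rows=[{"tx": -0.002,"ty": -0.0047,"tz": 0.01,"twist": 0,"gripper": -1},{"tx": 0,"ty": 0,"tz": 0.015,"twist": 0,"gripper": -1},{"tx": 0,"ty": 0,"tz": 0.008,"twist": 0,"gripper": -1},{"tx": 0,"ty": 0,"tz": 0,"twist": 0,"gripper": -1}])

```text
clock: 30.45
ee_pos: [0.5187, -0.3283, 0.0892]
tool_rot: [[-0.823, 0.567, 0.022], [0.568, 0.823, 0.028], [-0.002, 0.035, -0.999]]
contact_force: [0.4, 0.2, -1.4]
grip_width: 0.0622
```

Run:
```python
from h import *
delta(.519,-.3295,.086); print(np.round(ctrl.get_obs()["tool_rot"],3)[:,2])
```

```text
ee [ 0.5187 -0.3283  0.0892] tool shift mm [-0.9 -0.9  3.1] F [ 0.4  0.2 -1.4] w 0.0622 t 30.45
[ 0.022  0.028 -0.999]
```

Emit:
servo_tool(rows=[{"tx": -0.001,"ty": -0.001,"tz": 0.0015,"twist": 0,"gripper": -1},{"tx": 0,"ty": 0,"tz": 0.001,"twist": 0,"gripper": -1},{"tx": 0,"ty": 0,"tz": 0.001,"twist": 0,"gripper": -1},{"tx": 0,"ty": 0,"tz": 0,"twist": 0,"gripper": -1}])

```text
clock: 30.95
ee_pos: [0.5193, -0.3301, 0.0859]
tool_rot: [[-0.823, 0.568, 0.022], [0.568, 0.823, 0.027], [-0.003, 0.035, -0.999]]
contact_force: [-0.5, -0.8, -1.6]
grip_width: 0.0623
```

Emit:
servo_tool(rows=[{"tx": 0,"ty": 0,"tz": 0.001,"twist": 0,"gripper": -1},{"tx": 0,"ty": 0,"tz": 0.001,"twist": 0,"gripper": -1},{"tx": 0,"ty": 0,"tz": 0,"twist": 0,"gripper": -1}])

```text
clock: 31.32
ee_pos: [0.5193, -0.3301, 0.0849]
tool_rot: [[-0.823, 0.568, 0.023], [0.568, 0.822, 0.027], [-0.004, 0.036, -0.999]]
contact_force: [0.5, -0.5, -2.2]
grip_width: 0.0625
```

Emit:
servo_tool(rows=[{"tx": 0,"ty": 0,"tz": 0.001,"twist": 0,"gripper": -1},{"tx": 0,"ty": 0,"tz": 0.001,"twist": 0,"gripper": -1},{"tx": 0,"ty": 0,"tz": 0,"twist": 0,"gripper": -1}])

```text
clock: 31.7
ee_pos: [0.5193, -0.3301, 0.085]
tool_rot: [[-0.823, 0.568, 0.025], [0.569, 0.822, 0.028], [-0.005, 0.037, -0.999]]
contact_force: [0.5, -0.7, -1.8]
grip_width: 0.0623
```

Emit:
servo_tool(rows=[{"tx": 0,"ty": 0,"tz": 0.002,"twist": 0,"gripper": -1},{"tx": 0,"ty": 0,"tz": 0.002,"twist": 0,"gripper": -1},{"tx": 0,"ty": 0,"tz": 0.001,"twist": 0,"gripper": -1}])

```text
clock: 32.08
ee_pos: [0.5191, -0.3301, 0.0847]
tool_rot: [[-0.822, 0.569, 0.03], [0.569, 0.822, 0.03], [-0.007, 0.042, -0.999]]
contact_force: [-2.1, 2.2, 8.9]
grip_width: 0.0619
```

Contact force is up at 8.9 N, so the jar is seated on the pan. I'll ease off, release and retreat.

Emit:
servo_tool(rows=[{"tx": 0,"ty": 0,"tz": 0,"twist": 0,"gripper": -1},{"tx": 0,"ty": 0,"tz": 0,"twist": 0,"gripper": 0.55},{"tx": 0,"ty": 0,"tz": 0,"twist": 0,"gripper": 0.7},{"tx": 0,"ty": 0,"tz": 0,"twist": 0,"gripper": 1},{"tx": 0,"ty": 0,"tz": 0,"twist": 0,"gripper": 1},{"tx": 0,"ty": 0,"tz": -0.02,"twist": 0,"gripper": 1},{"tx": 0,"ty": 0,"tz": -0.035,"twist": 0,"gripper": 1},{"tx": 0,"ty": 0,"tz": -0.04,"twist": 0,"gripper": 1}])

```text
clock: 33.08
ee_pos: [0.5151, -0.3327, 0.1815]
tool_rot: [[-0.822, 0.57, 0.025], [0.57, 0.821, 0.032], [-0.002, 0.04, -0.999]]
contact_force: [-0.2, -0.5, 0.5]
grip_width: 0.0855
```

Emit:
servo_tool(rows=[{"tx": 0.01,"ty": 0.02,"tz": -0.03,"twist": 0,"gripper": 1},{"tx": 0.01,"ty": 0.035,"tz": -0.02,"twist": 0,"gripper": 1},{"tx": 0,"ty": 0.035,"tz": 0,"twist": 0,"gripper": 1},{"tx": 0,"ty": 0.02,"tz": 0,"twist": 0,"gripper": 1},{"tx": 0,"ty": 0,"tz": 0,"twist": 0,"gripper": 1},{"tx": 0,"ty": 0,"tz": 0,"twist": 0,"gripper": 1}])

```text
clock: 33.83
ee_pos: [0.56, -0.2343, 0.247]
tool_rot: [[-0.818, 0.574, 0.033], [0.575, 0.818, 0.027], [-0.011, 0.041, -0.999]]
contact_force: [-0.1, 0.0, -0.0]
grip_width: 0.0854
```

Run:
```python
from h import *
im,m=snap("side","s14"); cv2.imwrite("pics/s14c.png",cv2.resize(im[80:400,200:520,::-1],None,fx=1.8,fy=1.8))
print(ctrl.get_obs()["ee_pos"],ctrl.get_obs()["qpos"].round(2))
```

```text
[ 0.56002318 -0.23437797  0.24691205] [-0.23  0.57  0.86  1.92 -0.61  0.9   1.9 ]
```

View pics/s14c.png

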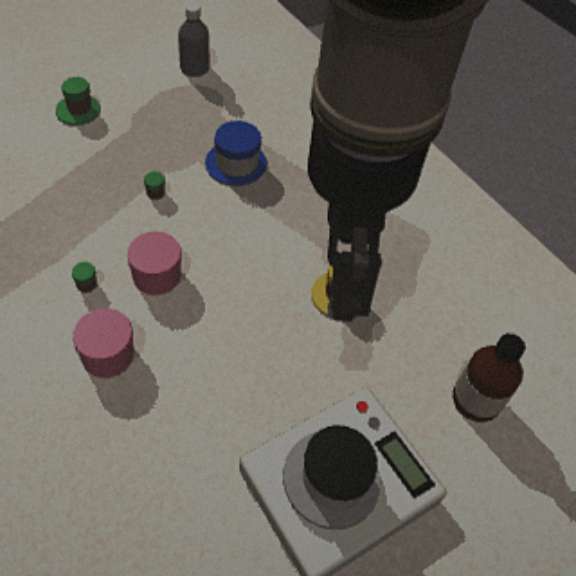

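Run:
```python
from h import *
m=ctrl.camera_model("side"); im=cv2.imread("pics/s14.png")
mk=cv2.inRange(im[300:370,350:420],(0,0,0),(40,40,40))
k=max(cv2.findContours(mk,0,1)[0],key=cv2.contourArea); e=cv2.fitEllipse(cv2.convexHull(k)); print(e)
u,v=e[0][0]+350,e[0][1]+300
print(ray(m,u,v,.096),ray(m,u,v,.1))
for n,p in (("pan",(.5135,-.3275)),("panTS",(.514,-.329))):
    c=[proj(m,(p[0]+.046*np.cos(t),p[1]+.046*np.sin(t),.05)) for t in np.linspace(0,6.28,60)]; c=np.array(c); print(n,((c.min(0)-[200,80])*1.8).round(),((c.max(0)-[200,80])*1.8).round())
```

```text
((38.599735260009766, 37.074729919433594), (39.287269592285156, 42.21468734741211), 148.64120483398438)
[ 0.51413458 -0.33137999  0.096     ] [ 0.51277568 -0.3323297   0.1       ]
pan [281. 431.] [379. 529.]
panTS [283. 432.] [380. 530.]
```

```bash
python3 -c "
from h import *
print(ctrl.hand_in())"
```

```text
the job is handed in; nothing more can be done
None
```

All four jars were moved one at a time, top jars first, and the job was handed in at about 34 s of the 117 s. The green, yellow and blue jars stand on their own coasters. The black jar stands on the balance pan.

**Last checks**
- **Black:** the side view puts it at about (0.514, −0.331) m, 2–4 mm from the pan centre. The pan estimates run from (0.514, −0.329) to (0.5135, −0.3275) m.
- **Green and blue:** both look upright and central on their coasters in the final picture.
- **Yellow:** the gripper hid it in the final picture, so that rests on an earlier side view that showed it upright and central.
- **Bottles:** both look where they started; I did not measure them.
- **Gripper:** open and clear of everything at hand-in. The highest force I read was about 9 N, when the black jar met the pan.

**What went less well**
- **Tool tilt:** it drifted by up to about 4° near the inner reach, so the wide jars were set down 1–2° off the tool's angle at the grasp. They look upright after release.
- **Joint 6:** it sat at its lower limit while I was reaching for the blue jar. One reading was 0.108 against a limit of 0.11. I can't tell whether that was noise or a slight overrun.

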